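# Gauge a microscope eyepiece: go, then no-go

## Task

Check the eyepiece's barrel before it is fitted to the microscope: take the eyepiece from the square stand by its head and, with the barrel hanging low between the jaws, push it through the go gauge's wider gap from the flared front until it is clear out of the back. Then press the barrel into the front of the no-go gauge's narrow gap, centred by feel so that both jaws stop it, and hold it there for a second with about 6 N. Finally lower it upright, without slamming it, into the hole of the stand with the round foot and let go; be gentle, as neither gauge may ever feel more than 12 N, do not tip the eyepiece over, and leave everything else where it is.

Things in the scene. Friction and masses are not known exactly. Their poses are not given: they have to be found in the camera images.
- eyepiece_head (a point): eyepiece, loose, 70 to 120 g, standing head up in the square stand: a bright metal barrel 23 mm in diameter and 40 mm long, and on top of it a black round head 34 mm in diameter and 36 mm tall. This point is the centre of the head, 58 mm above the barrel's lower end; grasp here. z is its axis, up
- eyepiece_tip (a point): centre of the flat lower end of the eyepiece's barrel; the barrel runs 40 mm up from here, then the head begins
- go_gauge: go gauge, fixed: dark base plate 74 x 86 x 10 mm, on it two steel jaws 50 mm high from the bench. Origin on the bench, mid plate. Gap along x, 24.6 mm wide, 30 mm long (x -15 to 15 mm), floor 14 mm high, ends open. Front is -x, towards the robot: 45 degree plates flare it to 50 mm at x = -28 mm. Jaws are clamped on a cross slide: the gap centre lies anywhere in y = -8 to 8 mm (not reported)
- nogo_gauge: no-go gauge, fixed: same base, jaw height, gap floor and origin, but jaws only 12 mm long (x -6 to 6 mm), gap along x 18 mm wide, flared at 45 degrees to 43 mm at the front (-x, towards the robot). Its gap centre too lies anywhere in y = -8 to 8 mm (not reported). On the gap centre, the barrel stops on both jaws with its axis at x = -13 mm; off centre it stops farther out on one plate
- square_stand: white stand with no foot, fixed: block 60 x 60 x 35 mm, origin under its centre, with a round hole in the top 32 mm across and 25 mm deep (hole floor 10 mm above the bench), where the eyepiece starts
- round_stand: white stand on a dark round foot, fixed: foot 110 mm across and 8 mm thick, the same 60 x 60 x 35 mm block upon it (top 43 mm above the bench); origin under its centre on the bench
- round_stand_hole (a point): centre of the floor of the round-footed stand's hole, 18 mm above the bench; the hole is 32 mm across, 25 mm deep, with a 2 mm chamfer
- objective: spare objective lens, steel, tapering, 26 mm across and 42 mm tall, standing on the bench; origin at the centre of its underside; bystander
- lens_cap: black disc-shaped lens cap, 30 mm across, 12 mm tall, flat on the bench; origin under its centre; bystander
- sample_jar: small amber glass jar, 28 mm across, 40 mm tall; origin under its centre; bystander
- cleaner: white bottle of lens cleaner, 44 mm across, 110 mm tall; origin under its centre; bystander
- slide_box: blue box for microscope slides, 85 x 100 x 35 mm; origin under its centre; bystander
- driver: screwdriver 150 mm long lying on the bench; bystander
- beaker: glass beaker, 64 mm across, 70 mm tall; origin under its centre; bystander
- eyepiece: the same eyepiece as a whole; origin at the centre of the barrel's lower end
Things that resemble listed ones, but are neither listed nor needed, are in the scene too. Leave any orange look-alike of the eyepiece alone.

How it is judged:
By the outcome, as a careful person would: the job done as asked, in the order asked, and still so for the second after the job is handed in, with the robot touching nothing.
It also fails if it takes over 72 s, if anything falls off the work surface, if the arm or the gripper's body presses on something with over 40 N, if the wrist force passes 120 N, or if a joint passes its speed limit or range.

## Robot

A 7-joint arm with a two-finger parallel gripper is mounted at the origin on the work surface. World frame = base frame: x ahead of the robot, y to its left, z up, the work surface at z = 0. Lengths are in mm, angles in rad, forces in N, time in s.
With the tool pointing down it reaches from about 400 to 900 mm from the base axis. Payload 5.5 kg.
Tool frame: the origin (TCP) lies midway between the tips of the shut fingers; the grasp point (between the pads) lies 19 mm behind it; x points along the fingers, y is the direction in which the jaws open and shut, and the axes are right-handed (so a half turn about x gives the same grasp; the last joint's range is limited). The gripper opens to 92 mm and grips with 3 to 60 N. Pads are 19 mm wide; open, the fingers measure 130 mm over their backs; the gripper's body (75 mm by 190 mm) begins 47 mm behind the grasp point.
Start: joints at [1.605, 0.501, -0.427, 1.55, 0.221, 1.138, -0.21], TCP at [147.46, -633.052, 226.729] pointing down, gripper open.
Joint ranges: [-2.88, 2.88], [-0.31, 2.03], [-1.54, 1.56], [0.2, 2.42], [-1.41, 4.55], [0.19, 2.02], [-2.57, 2.57]. Speed limits (rad/s): [2.57, 2.57, 3.14, 3.14, 3.14, 3.14, 3.14].

## Interface

Orientations are given as a unit quaternion [x, y, z, w].
In Python, from bench import arm, vision gives the robot as it stands.
- The arm moves only by the tool apply_moves, never from a script. Its arguments are lists of equal length, an entry for each row: "gripper": the finger opening in m, from 0 to 0.0918; "translation": the shift along the tool's x, y, z in m, a list of three; "dr": the turn, a rotation vector about the tool's x, y, z in rad, a list of three. A call has exactly 8 rows; each row is the pose to reach, as a shift and turn from the pose measured when the call began, along the tool's axes at that moment; what a row does not reach only later rows make up. A row lasts 1/10 s, in which the tool goes at most 50 mm and 8.59 degrees, less where a joint would pass 70% of its speed; a pose out of reach is approached as far as the arm can. A call with a gripper value outside its range is refused whole. The fingers move at their own pace and stop on an object; "squeeze" is the grip in N (left out, the last holds). Time passes only in rows, so rows that repeat a pose let the fingers close, or fill a call up. It gives the time, the measured TCP pose, the force and the opening at its end, in the units of the state.
- arm.observe(): the state, without advancing time (a new reading comes with each control period).
- vision.camera(name): name is "scene" or "top"; returns (picture, depth): 384x512x3 uint8, blue, green, red; 384x512 float32, mm along the optical axis (not along the pixel's ray), 0 where there is no reading.
- vision.calibration(name): a dict with "mtx" (3x3 intrinsics, pixels), "view" (4x4, takes a point from world to camera coordinates). Camera axes: x right, y down, z forward; pixel columns grow to the right and rows downward; lengths in mm; the calibration is good to about 2 mm. A picture is of the moment at which its call begins. calibration takes no time and is no camera call.
- arm.finish_job(): hands the job in, once; it reports no verdict.
The state is a dict: "time": time; "joints": joint angles; "joint_vel": joint speeds; "joint_efforts": joint torques, N m; "tool_pos": TCP position; "orientation": TCP orientation; "contact_force": force on the tool from outside, world axes, zero at the start; "wrist_torque": the same for the moment, N m; "gripper_width": finger opening in mm.
Only numpy, scipy, OpenCV 4.12 (cv2) and the standard library are available. Lean on these libraries where they do the work, as an engineer would, in place of code of your own. Each camera call takes 0.05 s, during which the arm holds its last target. There are 200 camera calls.

## Working session

There is one attempt and no reset: what is moved stays moved. The work goes in short steps, Python scripts to look and compute and a tool call to move; the robot and the scene stay as the last step left them, time stands still between calls to the robot, and variables do not carry over. Pictures are saved under pics/ and viewed, about 8 in all and at most 12, crops included, and the job is handed in when it is done.

Besides the shell and the picture viewer there is one more tool, called after "Call:" in YAML: its name, and indented under it one key for each argument. apply_moves: Moves the arm, as the interface text tells. Its arguments: {"type":"object","properties":{"gripper":{"type":"array","items":{"type":"number"}},"translation":{"type":"array","items":{"type":"array","items":{"type":"number"}}},"dr":{"type":"array","items":{"type":"array","items":{"type":"number"}}},"squeeze":{"type":"number"}},"required":["gripper","translation","dr"]}

```bash
mkdir -p pics
cat > h.py <<'E'
import numpy as np,cv2
from bench import arm,vision
from scipy.spatial.transform import Rotation as R
def cam(n):
    p,d=vision.camera(n);c=vision.calibration(n);return p,d,np.array(c["mtx"]),np.array(c["view"])
def pts(d,K,V):
    v,u=np.mgrid[:384,:512];P=np.stack([(u-K[0,2])*d/K[0,0],(v-K[1,2])*d/K[1,1],d],-1)
    W=(P-V[:3,3])@V[:3,:3];W[d==0]=np.nan;return W
def ray(u,v,z,K,V):
    r=np.linalg.inv(K)@[u,v,1]@V[:3,:3];o=-V[:3,:3].T@V[:3,3];return o+r*(z-o[2])/r[2]
def st():
    s=arm.observe();
    print(s["time"],np.round(s["tool_pos"],1),np.round(s["contact_force"],2),np.round(s["wrist_torque"],3),s["gripper_width"]);return s
def go(p,s=None):  # shift in tool axes, m
    s=s or arm.observe();return R.from_quat(s["orientation"]).inv().apply(np.array(p)-s["tool_pos"])/1000
E
python3 - <<'E'
from h import *
s=st();print(R.from_quat(s["orientation"]).as_matrix().round(3))
for n in("scene","top"):
    p,d,K,V=cam(n);np.savez(f"{n}.npz",p=p,d=d,K=K,V=V)
    cv2.imwrite(f"pics/{n}.png",cv2.resize(p,(800,600)))
    print(n,K.round(1).tolist(),(-V[:3,:3].T@V[:3,3]).round(0),V[2,:3].round(2))
E
```

```text
0.0 [ 147.2 -632.4  225.7] [-0.26  1.2   0.55] [ 0.03  -0.031 -0.022] 91.81527580003349
[[-0.     0.227 -0.974]
 [ 0.002 -0.974 -0.227]
 [-1.    -0.002 -0.   ]]
scene [[429.3, 0.0, 256.5], [0.0, 429.3, 181.9], [0.0, 0.0, 1.0]] [1089. -420.  889.] [-0.51  0.39 -0.77]
top [[354.1, 0.0, 256.0], [0.0, 354.1, 196.3], [0.0, 0.0, 1.0]] [ 394.  -43. 1095.] [ 0.12  0.   -0.99]
```

View pics/top.png

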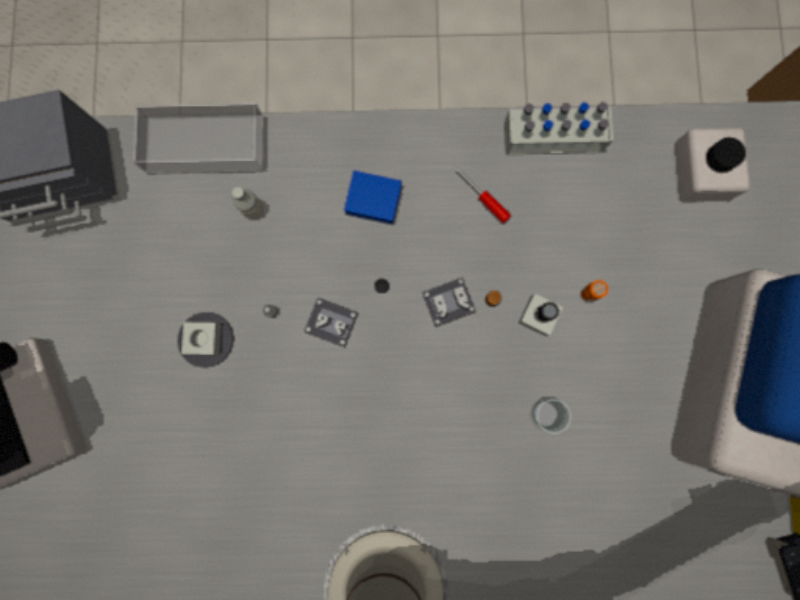

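View pics/scene.png

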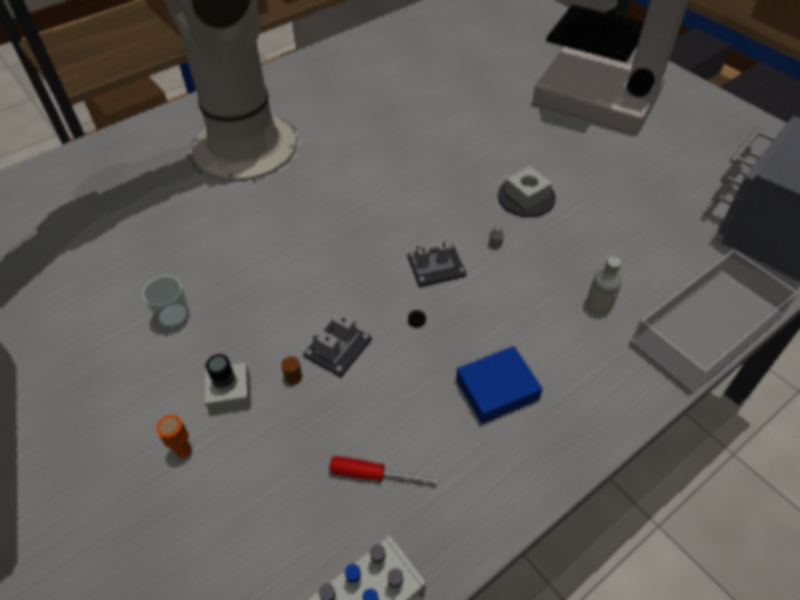

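Top view (800x600 px): the eyepiece is at (546,312) in the footless square stand. The orange look-alike is at (596,290). The wider-gap go gauge is at (450,302), the no-go gauge at (331,322) and the round-foot stand at (203,338). The eyepiece candidates are the black-headed one in the stand, which fits the description, and the orange one, which I leave alone. I'll confirm this in an enlarged crop.

Run:
```python
from h import *
T=np.load("top.npz");S=np.load("scene.npz")
def crop(A,x,y,w=50,h=38):  # centre in 800 px
    x=int(x*.64);y=int(y*.64);return cv2.resize(A["p"][y-h//2:y+h//2,x-w//2:x+w//2],(400,300),interpolation=cv2.INTER_CUBIC)
im=np.vstack([np.hstack([crop(T,450,302),crop(T,331,322)]),np.hstack([crop(T,560,310),crop(S,215,395,60,45)])])
cv2.imwrite("pics/crop1.png",im)
for n,A in(("top",T),("scene",S)):
    W=pts(A["d"],A["K"],A["V"]);
    C={"top":{"eye":(546,312),"sq":(528,318),"go":(450,302),"nogo":(331,322),"rs":(203,338),"bench":(440,400)},"scene":{"eye":(219,362),"sq":(230,395),"go":(338,345),"nogo":(435,262),"rs":(545,185),"bench":(300,250)}}[n]
    for k,(x,y) in C.items(): print(n,k,W[int(y*.64),int(x*.64)].round(0))
```

```text
top eye [ 508. -306.   84.]
top sq [ 502. -283.   31.]
top go [ 538. -138.   12.]
top nogo [503.  99.  13.]
top rs [477. 350.  16.]
top bench [ 346. -112.   -5.]
scene eye [ 509. -309.   88.]
scene sq [ 533. -316.   38.]
scene go [ 560. -144.   42.]
scene nogo [503.  97.  15.]
scene rs [503. 360.  47.]
scene bench [322. -67.   0.]
```

View pics/crop1.png

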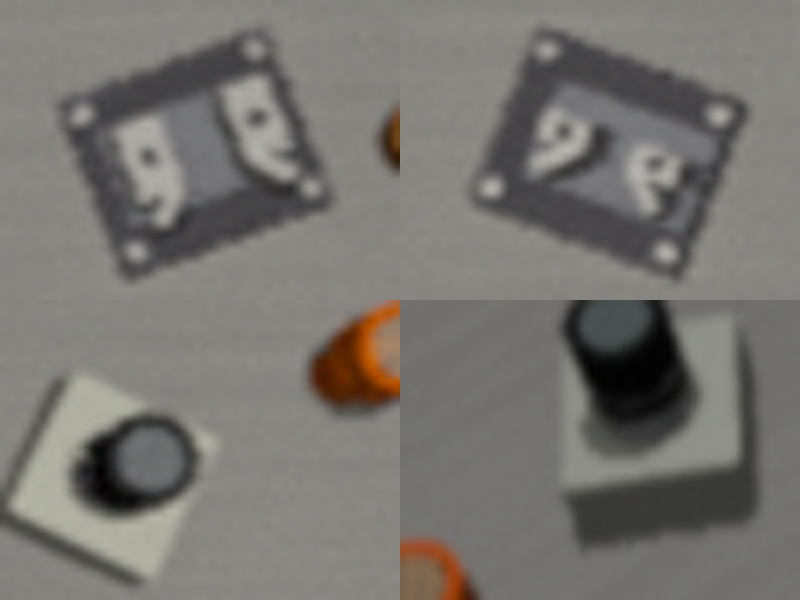

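The crop shows the black-headed eyepiece upright in the footless square stand, with the orange one apart at upper right. So it is the right one. Both gauges have their flares towards the robot: go yaw is about +20°, no-go about -20°. Next I measure.

```bash
cat > meas.py <<'E'
from h import *
def proj(P,K,V):
    c=np.asarray(P)@V[:3,:3].T+V[:3,3];q=c@K.T;return q[...,:2]/q[...,2:]
def roi(c,r,A):
    u,v=proj(c,A["K"],A["V"]);h,w=A["d"].shape;m=np.zeros((h,w),np.uint8);cv2.circle(m,(int(u),int(v)),int(r),1,-1);return m
def big(m):
    n,l,s,c=cv2.connectedComponentsWithStats(m.astype(np.uint8));return (l==1+np.argmax(s[1:,4])).astype(np.uint8)
def world(m,z,A):
    v,u=np.nonzero(m);return np.array([ray(a,b,z,A["K"],A["V"]) for a,b in zip(u,v)])
if __name__=="__main__":
  for n in("top","scene"):
    A=dict(np.load(n+".npz"));hsv=cv2.cvtColor(A["p"],cv2.COLOR_BGR2HSV);g=A["p"].max(2)
    r=22 if n=="top" else 30
    for k,c in(("go",(540,-138,10)),("nogo",(505,98,10))):
        R0=roi(c,r,A);bench=np.median(g[R0==0][:1]) if 0 else 0
        vals=g[R0>0];m=big((g<95)&(R0>0));W=world(cv2.findContours(m,0,1)[0] and m,10,A)
        rect=cv2.minAreaRect(W[:,:2].astype(np.float32));print(n,k,np.percentile(vals,[5,30,50,80,95]),"rect",np.round(rect[0],1),np.round(rect[1],1),round(rect[2],1))
    for k,c,z,r2 in(("sq",(513,-292,35),35,r*.8),("rs",(490,355,43),43,r*.9)):
        R0=roi(c,r2,A);vals=g[R0>0];m=big((g>150)&(R0>0));W=world(m,z,A)
        rect=cv2.minAreaRect(W[:,:2].astype(np.float32));print(n,k,np.percentile(vals,[5,30,50,80,95]),"rect",np.round(rect[0],1),np.round(rect[1],1),round(rect[2],1))
E
python3 meas.py
python3 - <<'E'
import numpy as np
from meas import *
for n in("top","scene"):
    A=dict(np.load(n+".npz"));u,v=proj((508,-306,86),A["K"],A["V"]).astype(int);print(n,u,v);print(A["p"].max(2)[v-9:v+10,u-10:u+11])
E
```

```text
top go [ 70.  111.  134.  138.  155.2] rect [ 538.3 -135.1] [74.9 85. ] 19.6
top nogo [ 72. 107. 134. 138. 142.] rect [503.6  97.6] [86.4 73.2] 68.3
top sq [ 54. 130. 134. 151. 176.] rect [ 508.5 -312.4] [59.7 58.9] 61.7
top rs [ 66. 120. 135. 170. 175.] rect [473.3 347.2] [56.6 56.6] 88.9
scene go [ 41.  82. 114. 117. 118.] rect [ 539.7 -133.7] [ 85.  100.8] 19.6
scene nogo [ 44. 108. 114. 116. 117.] rect [502.6  98.7] [91.3 96.2] 67.9
top 349 198
[[114  97 130 165 176 169 160 149 139 136 135 135 134 135 134 134 135 134
  134 135 134]
 [ 96  99 148 174 176 175 174 170 158 146 139 136 133 134 132 132 133 132
  134 134 133]
 [ 89 127 164 175 175 175 177 175 175 170 157 146 136 135 134 134 133 134
  133 136 135]
 [102 148 174 176 174 176 175 175 176 175 171 161 141 132 131 131 135 134
  136 136 134]
 [128 168 175 176 175 176 175 175 168 157 140 111  94 102 106 117 131 140
  138 141 137]
 [150 174 174 175 176 175 171 162 130  79  57  59  56  57  56  71 111 136
  144 136 136]
 [167 174 177 176 174 160 137 109  74  42  64  92  92  93  83  59  65 117
  152 151 140]
 [177 175 174 172 153 11
[... 2640 characters left out ...]
6  32
   81 130 144]
 [127 124  79  29   8   8   6   7   8   6   2   3   4   3   4   4  10  26
   60 111 138]]Traceback (most recent call last):
  File "meas.py", line 19, in <module>
    R0=roi(c,r2,A);vals=g[R0>0];m=big((g>150)&(R0>0));W=world(m,z,A)
                                  ~~~^^^^^^^^^^^^^^^^
  File "meas.py", line 7, in big
    n,l,s,c=cv2.connectedComponentsWithStats(m.astype(np.uint8));return (l==1+np.argmax(s[1:,4])).astype(np.uint8)
                                                                              ~~~~~~~~~^^^^^^^^^
    return _wrapfunc(a, 'argmax', axis=axis, out=out, **kwds)
    return bound(*args, **kwds)
ValueError: attempt to get argmax of an empty sequence
```

Run:
```python
from meas import *
for n in("top","scene"):
    A=dict(np.load(n+".npz"));p=A["p"].astype(int);g=p.max(2)
    # head top
    lo,hi=(72,120) if n=="top" else (50,90)
    u,v=proj((508,-306,86),A["K"],A["V"]).astype(int)
    if n=="scene": u-=3;v+=2
    else: u+=2
    m=((g>=lo)&(g<=hi)).astype(np.uint8);m=cv2.morphologyEx(m,cv2.MORPH_OPEN,np.ones((3,3),np.uint8));_,l=cv2.connectedComponents(m,connectivity=4);m=l==l[v,u]
    W=world(m,86,A);print(n,"head",W.mean(0).round(1),"dia",np.ptp(W,0).round(1))
    # stands
    t=150 if n=="top" else 125
    for k,c,z in(("sq",(508,-312,35),35),("rs",(473,347,43),43)):
        for t2 in ((140,150,160) if n=="top" else (122,130,138)):
            m=(g>t2)&(roi(c,30,A)>0)
            if m.sum()<20: print(k,"none");continue
            W=world(big(m),z,A);r=cv2.minAreaRect(W[:,:2].astype(np.float32));print(n,k,t2,np.round(r[0],1),np.round(r[1],1),round(r[2],1))
        # hole: non-bright inside hull
        if k=="rs":
            m=big((g>(150 if n=="top" else 130))&(roi(c,30,A)>0));hull=np.zeros_like(m);cv2.fillConvexPoly(hull,cv2.convexHull(cv2.findContours(m,0,2)[0][0]),1)
            h=cv2.erode(hull,np.ones((5,5)))*(1-m)
            if h.sum():Wh=world(big(h),z,A);print(" hole",Wh.mean(0).round(1),np.ptp(Wh,0).round(1))
    # gauges jaws at z=50
    for k,c,yaw in(("go",(538.3,-135.1),19.6),("nogo",(503.6,97.6),-21.7)):
        m=(g>(145 if n=="top" else 92))&(roi((*c,25),20,A)>0)
        W=world(m,50,A)[:,:2]-c;a=np.radians(yaw);G=W@np.array([[np.cos(a),-np.sin(a)],[np.sin(a),np.cos(a)]])
        im=np.full((30,34),' ');
        for x,y in G:
            i,j=int(round((45-x)/3)),int(round((50-y)/3))
            if 0<=i<30 and 0<=j<34: im[i,j]='#'
        print(n,k,"cols y=50..-50, rows x=45..");print("\n".join("%4d "%(45-3*i)+"".join(r) for i,r in enumerate(im) if '#' in r))
A=np.load("scene.npz");g=A["p"].max(2)
for c in((538,-135,30),(504,98,30),(473,347,43)):
    u,v=proj(c,A["K"],A["V"]).astype(int);print(u,v);print(g[v-12:v+12:2,u-16:u+17:2])
```

```text
top head [ 508.5 -313.1   86. ] dia [20.4 20.6  0. ]
top sq 140 [ 509.2 -313.7] [61.1 61.7] 61.2
top sq 150 [ 508.5 -312.4] [59.7 58.9] 61.7
top sq 160 [ 508.5 -312.4] [57.2 56.2] 61.7
top rs 140 [474.8 347.5] [59.1 59.6] 88.9
top rs 150 [473.3 347.2] [56.6 56.6] 88.9
top rs 160 [474.8 347.2] [56.2 53.7] 88.9
 hole [474.4 353.2  43. ] [33.  23.7  0. ]
top go cols y=50..-50, rows x=45..
  24     #                             
  15         # ##          ## #        
  12         #####        ## ###       
   9        #### ##        ####        
   6         #####         #####       
   3        #   ##          #  #       
   0        ##  #          #   #       
  -3         #####        #### #       
  -6        ### ###        ## #        
  -9         #####         #####       
 -12         #####         ## ##       
 -15            #          ##          
 -18          ##             #         
 -21          ##             ###       
 -30    ##                      #      
top nogo cols y=50..-50, rows x=45..
  27        #                      #   
  24                              
[... 5212 characters left out ...]
113 113 112 112 113 118 131 137 121 112 113 114 114 114 113]
 [114 114 115 114 114 118 127 138 143 145 142 127 115 115 113 114 112]
 [113 116 117 118 126 138 143 139 132 135 140 142 134 118 113 113 114]
 [117 115 125 138 144 144 128  90  78  79  95 121 144 137 122 116 115]
 [115  92 102 137 144 142  96  57  57  58  60  81 138 145 142 126 116]
 [ 88  53  58  88 135 143 115  64  61  59  55  74 137 144 143 130 110]
 [ 51  48  55  56  81 126 140 123 119 104 100 129 142 135 101  69  99]
 [ 45  50  56  55  56  67 115 143 144 142 142 139 113  78  58  55  68]
 [ 44  42  54  55  55  54  64 107 138 139 117  84  61  56  56  51  45]
 [ 44  38  38  52  54  55  56  59  88  83  61  56  55  56  56  49  43]]
```

```bash
cat >> h.py <<'E'
def plan(p,yaw):  # tool y at yaw deg, tool x down
    s=st();t=R.from_quat(s["orientation"]);y=np.radians(yaw);Y=[np.cos(y),np.sin(y),0];X=[0,0,-1]
    D=R.from_matrix(np.column_stack([X,Y,np.cross(X,Y)]))
    print("shift m",go(p,s).round(4),"dr",(t.inv()*D).as_rotvec().round(4))
E
python3 -c "
from h import *
plan([508.4,-312.8,150],19.6)"
```

```text
0.1 [ 147.2 -632.5  225.8] [-0.91 -0.26 -0.9 ] [-0.016  0.048  0.02 ] 91.97320566196233
shift m [ 0.0762 -0.2293 -0.4243] dr [-1.6841e+00 -1.5000e-03  1.3000e-03]
```

Call:
apply_moves:
  gripper: [0.075,0.075,0.075,0.075,0.075,0.075,0.075,0.075]
  translation:
    - [0.01,-0.028,-0.053]
    - [0.02,-0.056,-0.106]
    - [0.03,-0.085,-0.159]
    - [0.038,-0.115,-0.212]
    - [0.048,-0.143,-0.265]
    - [0.057,-0.172,-0.318]
    - [0.067,-0.2,-0.371]
    - [0.0762,-0.2293,-0.4243]
  dr:
    - [-0.15,0,0]
    - [-0.3,0,0]
    - [-0.45,0,0]
    - [-0.6,0,0]
    - [-0.75,0,0]
    - [-0.9,0,0]
    - [-1.05,0,0]
    - [-1.2,0,0]

```text
time: 0.9
tool_pos: [443.7, -369.5, 163.1]
orientation: [0.533, 0.465, -0.533, 0.464]
contact_force: [0.1, -0.1, -0.3]
gripper_width: 74.8
```

```bash
python3 -c "
from h import *
plan([508.4,-312.8,120],19.6)"
```

```text
0.9 [ 443.7 -369.5  163.1] [ 0.06 -0.09 -0.29] [-0.078 -0.12  -0.01 ] 74.79808079776653
shift m [ 0.0432  0.0564 -0.0649] dr [-0.4784 -0.0018  0.0005]
```

Call:
apply_moves:
  gripper: [0.075,0.075,0.075,0.075,0.075,0.075,0.075,0.075]
  translation:
    - [0.014,0.019,-0.022]
    - [0.029,0.038,-0.043]
    - [0.043,0.0564,-0.0649]
    - [0.043,0.0564,-0.0649]
    - [0.043,0.0564,-0.0649]
    - [0.043,0.0564,-0.0649]
    - [0.043,0.0564,-0.0649]
    - [0.043,0.0564,-0.0649]
  dr:
    - [-0.15,0,0]
    - [-0.3,0,0]
    - [-0.4784,-0.0018,0.0005]
    - [-0.4784,-0.0018,0.0005]
    - [-0.4784,-0.0018,0.0005]
    - [-0.4784,-0.0018,0.0005]
    - [-0.4784,-0.0018,0.0005]
    - [-0.4784,-0.0018,0.0005]

```text
time: 1.7
tool_pos: [507.8, -314.2, 120.6]
orientation: [0.408, 0.577, -0.409, 0.578]
contact_force: [-0.3, 0.0, 0.2]
gripper_width: 75.2
```

```bash
python3 -c "
from h import *
plan([508.4,-312.8,49.5],19.6)"
```

```text
1.7 [ 507.8 -314.2  120.6] [-0.31  0.03  0.22] [ 0.011 -0.168 -0.05 ] 75.21264940718689
shift m [ 0.0711  0.001  -0.0012] dr [-0.0028  0.0012  0.0003]
```

Call:
apply_moves:
  gripper: [0.075,0.075,0.075,0.075,0.075,0.075,0.06,0.045]
  translation:
    - [0.015,0.001,-0.001]
    - [0.03,0.001,-0.001]
    - [0.045,0.001,-0.001]
    - [0.06,0.001,-0.001]
    - [0.07,0.001,-0.001]
    - [0.071,0.001,-0.001]
    - [0.071,0.001,-0.001]
    - [0.071,0.001,-0.001]
  dr:
    - [0,0,0]
    - [0,0,0]
    - [0,0,0]
    - [0,0,0]
    - [0,0,0]
    - [0,0,0]
    - [0,0,0]
    - [0,0,0]

```text
time: 2.5
tool_pos: [509.1, -313.1, 50.2]
orientation: [0.408, 0.577, -0.409, 0.578]
contact_force: [-0.3, -0.4, 0.1]
gripper_width: 63.2
```

Call:
apply_moves:
  gripper: [0.038,0.034,0.03,0.025,0.025,0.025,0.025,0.025]
  translation:
    - [0,0,0]
    - [0,0,0]
    - [0,0,0]
    - [0,0,0]
    - [0,0,0]
    - [0,0,0]
    - [0,0,0]
    - [0,0,0]
  dr:
    - [0,0,0]
    - [0,0,0]
    - [0,0,0]
    - [0,0,0]
    - [0,0,0]
    - [0,0,0]
    - [0,0,0]
    - [0,0,0]
  squeeze: 45

```text
time: 3.3
tool_pos: [509.2, -313.3, 50.4]
orientation: [0.408, 0.576, -0.409, 0.578]
contact_force: [-0.4, -0.6, 3.6]
gripper_width: 33.3
```

```bash
python3 -c "
from h import *
plan([508.4,-312.8,49],19.6)"
```

```text
3.3 [ 509.2 -313.3   50.4] [-0.37 -0.64  3.62] [-0.104  0.079  0.024] 33.26680659197439
shift m [ 0.0014 -0.0006 -0.0007] dr [-0.0026  0.0023 -0.0006]
```

Call:
apply_moves:
  gripper: [0.025,0.025,0.025,0.025,0.025,0.025,0.025,0.025]
  translation:
    - [-0.01,0,0]
    - [-0.025,0,0]
    - [-0.045,0,0]
    - [-0.06,0,0]
    - [-0.07,0,0]
    - [-0.07,0,0]
    - [-0.07,0,0]
    - [-0.07,0,0]
  dr:
    - [0,0,0]
    - [0,0,0]
    - [0,0,0]
    - [0,0,0]
    - [0,0,0]
    - [0,0,0]
    - [0,0,0]
    - [0,0,0]

```text
time: 4.1
tool_pos: [508.4, -313.0, 119.6]
orientation: [0.408, 0.577, -0.409, 0.577]
contact_force: [0.2, -1.1, -1.9]
gripper_width: 33.1
```

```bash
python3 -c "
from h import *
plan([481.8,-155.2,120],19.6)
n=0
for n in('top','scene'):
    p,d,K,V=cam(n);np.savez(n+'2.npz',p=p,d=d,K=K,V=V)
import meas
A=np.load('scene2.npz');u,v=meas.proj((509,-313,90),A['K'],A['V']).astype(int)
cv2.imwrite('pics/held.png',cv2.resize(A['p'][v-40:v+35,u-50:u+50],(800,600),interpolation=cv2.INTER_CUBIC));st()
"
```

```text
4.1 [ 508.4 -313.   119.6] [ 0.22 -1.11 -1.87] [-0.011 -0.119 -0.012] 33.11585412000012
shift m [-0.0006  0.0275 -0.1577] dr [-0.0028  0.0012  0.0005]
4.2 [ 508.5 -312.9  119.5] [-0.14  0.12 -0.88] [-0.038 -0.143  0.004] 33.4891347929936
```

View pics/held.png

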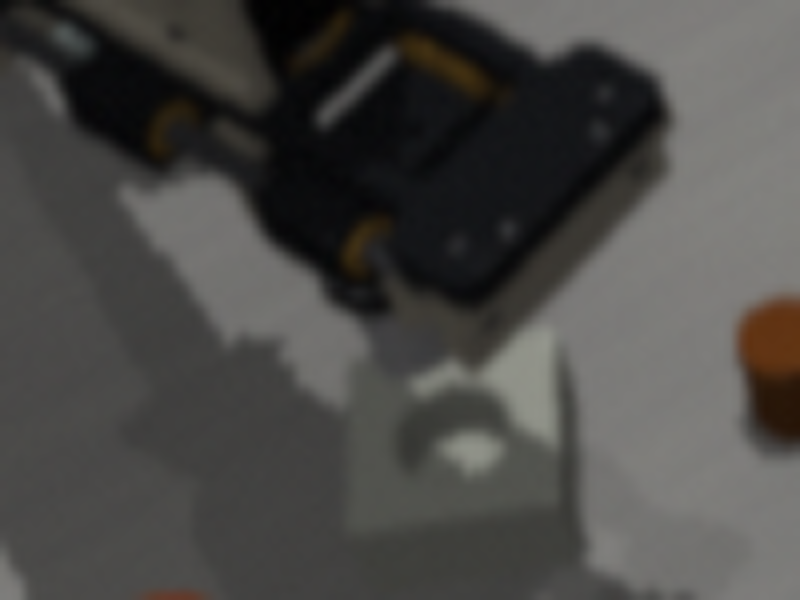

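The stand hole at (460,440) is empty and the barrel's lower end is visible at (405,345) below the gripper, so the eyepiece is held. Next is the go gauge front.

Call:
apply_moves:
  gripper: [0.025,0.025,0.025,0.025,0.025,0.025,0.025,0.025]
  translation:
    - [0,0.004,-0.02]
    - [0,0.011,-0.06]
    - [0,0.018,-0.1]
    - [0,0.024,-0.14]
    - [0,0.0275,-0.158]
    - [0,0.0275,-0.158]
    - [0,0.0275,-0.158]
    - [0,0.0275,-0.158]
  dr:
    - [0,0,0]
    - [0,0,0]
    - [0,0,0]
    - [0,0,0]
    - [0,0,0]
    - [0,0,0]
    - [0,0,0]
    - [0,0,0]

```text
time: 5.0
tool_pos: [482.0, -156.2, 119.1]
orientation: [0.408, 0.577, -0.409, 0.577]
contact_force: [-0.3, -0.9, -1.8]
gripper_width: 33.4
```

Call:
apply_moves:
  gripper: [0.025,0.025,0.025,0.025,0.025,0.025,0.025,0.025]
  translation:
    - [0.015,0,0]
    - [0.03,0,0]
    - [0.045,0,0]
    - [0.058,0,0]
    - [0.06,0,0]
    - [0.06,0,0]
    - [0.06,0,0]
    - [0.06,0,0]
  dr:
    - [0,0,0]
    - [0,0,0]
    - [0,0,0]
    - [0,0,0]
    - [0,0,0]
    - [0,0,0]
    - [0,0,0]
    - [0,0,0]

```text
time: 5.8
tool_pos: [482.6, -156.4, 59.7]
orientation: [0.409, 0.576, -0.409, 0.578]
contact_force: [-0.0, 0.1, -0.4]
gripper_width: 33.5
```

```bash
cat >> h.py <<'E'
def gau(k,z=60,n=5):  # gauge-frame tool position and force, mean of several readings
    c,yaw=dict(go=((538.3,-135.1),19.6),nogo=((503.6,97.6),-21.7))[k];a=np.radians(yaw);M=np.array([[np.cos(a),np.sin(a)],[-np.sin(a),np.cos(a)]])
    P=[];F=[]
    for i in range(n):
        s=arm.observe();P.append(s["tool_pos"]);F.append(s["contact_force"]);
        if i<n-1: vision.camera("top")
    P=np.array(P);F=np.array(F);p=P.mean(0)
    print("t",s["time"],"gauge xy",(M@(p[:2]-c)).round(2),"z",p[2].round(1),"F gauge",(M@F.mean(0)[:2]).round(2),"Fz",F.mean(0)[2].round(2),"sd",F.std(0).round(2))
    t=R.from_quat(s["orientation"]);print("dr to true",end=' ');plan([*p[:2],z],yaw)
E
python3 -c "
from h import *
gau('go')"
```

```text
t 6.0 gauge xy [-59.81  -1.41] z 59.7 F gauge [-0.31 -0.  ] Fz -1.2 sd [0.35 0.56 0.45]
dr to true 6.0 [ 482.2 -156.5   59.6] [ 0.13  0.27 -1.33] [-0.013 -0.131  0.009] 33.30373617503276
shift m [-0.0004  0.0002  0.    ] dr [-0.0047  0.002   0.    ]
```

Call:
apply_moves:
  gripper: [0.025,0.025,0.025,0.025,0.025,0.025,0.025,0.025]
  translation:
    - [0,0.008,-0.0014]
    - [0,0.016,-0.0014]
    - [0,0.024,-0.0014]
    - [0,0.032,-0.0014]
    - [0,0.036,-0.0014]
    - [0,0.037,-0.0014]
    - [0,0.038,-0.0014]
    - [0,0.038,-0.0014]
  dr:
    - [0,0,0]
    - [-0.002,0.001,0]
    - [-0.004,0.002,0]
    - [-0.004,0.002,0]
    - [-0.004,0.002,0]
    - [-0.004,0.002,0]
    - [-0.004,0.002,0]
    - [-0.004,0.002,0]

```text
time: 6.8
tool_pos: [517.4, -142.7, 59.5]
orientation: [0.408, 0.578, -0.408, 0.578]
contact_force: [0.5, 0.8, -0.9]
gripper_width: 33.6
```

```bash
python3 -c "
from h import *
gau('go')"
```

```text
t 7.0 gauge xy [-22.32  -0.24] z 59.5 F gauge [0.09 0.11] Fz -0.96 sd [0.44 0.57 0.15]
dr to true 7.0 [ 517.4 -142.9   59.5] [ 0.21 -0.84 -0.81] [-0.014 -0.131  0.003] 33.2818790720989
shift m [-0.0005 -0.     -0.0001] dr [-0.001   0.0001  0.0003]
```

Call:
apply_moves:
  gripper: [0.025,0.025,0.025,0.025,0.025,0.025,0.025,0.025]
  translation:
    - [0,0.0005,0]
    - [0,0.001,0]
    - [0,0.0015,0]
    - [0,0.002,0]
    - [0,0.0025,0]
    - [0,0.003,0]
    - [0,0.0035,0]
    - [0,0.004,0]
  dr:
    - [0,0,0]
    - [0,0,0]
    - [0,0,0]
    - [0,0,0]
    - [0,0,0]
    - [0,0,0]
    - [0,0,0]
    - [0,0,0]

```text
time: 7.8
tool_pos: [521.2, -141.5, 59.6]
orientation: [0.408, 0.578, -0.408, 0.578]
contact_force: [-0.3, 0.5, -0.7]
gripper_width: 33.1
```

```bash
python3 -c "
from h import *
gau('go')"
```

```text
t 8.0 gauge xy [-18.24  -0.28] z 59.6 F gauge [-0.15  0.4 ] Fz -0.67 sd [0.34 0.37 0.38]
dr to true 8.0 [ 521.2 -141.5   59.6] [ 0.23  0.4  -0.95] [ 0.01  -0.117  0.003] 33.012928806754715
shift m [-0.0004  0.0001 -0.    ] dr [-0.0009  0.0001  0.0003]
```

Call:
apply_moves:
  gripper: [0.025,0.025,0.025,0.025,0.025,0.025,0.025,0.025]
  translation:
    - [0,0.0005,0]
    - [0,0.001,0]
    - [0,0.0015,0]
    - [0,0.002,0]
    - [0,0.0025,0]
    - [0,0.003,0]
    - [0,0.0035,0]
    - [0,0.004,0]
  dr:
    - [0,0,0]
    - [0,0,0]
    - [0,0,0]
    - [0,0,0]
    - [0,0,0]
    - [0,0,0]
    - [0,0,0]
    - [0,0,0]

```text
time: 8.8
tool_pos: [525.0, -140.2, 59.5]
orientation: [0.408, 0.578, -0.408, 0.578]
contact_force: [-0.7, 0.8, -1.1]
gripper_width: 33.4
```

```bash
python3 -c "
from h import *
gau('go')"
```

```text
t 9.0 gauge xy [-14.25  -0.28] z 59.5 F gauge [-0.12  0.3 ] Fz -1.04 sd [0.36 0.42 0.27]
dr to true 9.0 [ 524.9 -140.2   59.5] [ 0.27  0.54 -0.7 ] [-0.045 -0.142 -0.004] 33.502049624257964
shift m [-0.0005  0.0001 -0.    ] dr [-0.0009  0.0001  0.0004]
```

Call:
apply_moves:
  gripper: [0.025,0.025,0.025,0.025,0.025,0.025,0.025,0.025]
  translation:
    - [0,0.0007,0]
    - [0,0.0014,0]
    - [0,0.0021,0]
    - [0,0.0028,0]
    - [0,0.0035,0]
    - [0,0.0042,0]
    - [0,0.005,0]
    - [0,0.006,0]
  dr:
    - [0,0,0]
    - [0,0,0]
    - [0,0,0]
    - [0,0,0]
    - [0,0,0]
    - [0,0,0]
    - [0,0,0]
    - [0,0,0]

```text
time: 9.8
tool_pos: [530.6, -138.1, 59.5]
orientation: [0.408, 0.578, -0.408, 0.578]
contact_force: [0.2, 0.0, -1.3]
gripper_width: 33.0
```

```bash
python3 -c "
from h import *
gau('go')"
```

```text
t 10.0 gauge xy [-8.2  -0.26] z 59.5 F gauge [ 0.11 -0.02] Fz -0.96 sd [0.33 0.43 0.65]
dr to true 10.0 [ 530.6 -138.1   59.5] [-0.38 -0.02 -1.4 ] [-0.013 -0.164 -0.005] 33.21821411736334
shift m [-0.0005  0.0001  0.    ] dr [-0.0009  0.      0.0004]
```

Call:
apply_moves:
  gripper: [0.025,0.025,0.025,0.025,0.025,0.025,0.025,0.025]
  translation:
    - [0,0.001,0]
    - [0,0.002,0]
    - [0,0.0035,0]
    - [0,0.005,0]
    - [0,0.0065,0]
    - [0,0.008,0]
    - [0,0.009,0]
    - [0,0.01,0]
  dr:
    - [0,0,0]
    - [0,0,0]
    - [0,0,0]
    - [0,0,0]
    - [0,0,0]
    - [0,0,0]
    - [0,0,0]
    - [0,0,0]

```text
time: 10.8
tool_pos: [540.1, -134.7, 59.5]
orientation: [0.408, 0.578, -0.408, 0.578]
contact_force: [0.5, 1.1, 0.1]
gripper_width: 33.2
```

```bash
python3 -c "
from h import *
gau('go')"
```

```text
t 11.0 gauge xy [ 1.81 -0.23] z 59.5 F gauge [ 0.4  -0.19] Fz -0.65 sd [0.34 0.64 0.54]
dr to true 11.0 [ 540.  -134.8   59.5] [-0.17 -0.02 -1.24] [ 0.028 -0.12  -0.012] 33.19577381842128
shift m [-0.0005  0.0001  0.    ] dr [-0.0008 -0.      0.0005]
```

Call:
apply_moves:
  gripper: [0.025,0.025,0.025,0.025,0.025,0.025,0.025,0.025]
  translation:
    - [0,0.0015,0]
    - [0,0.003,0]
    - [0,0.0045,0]
    - [0,0.006,0]
    - [0,0.0075,0]
    - [0,0.009,0]
    - [0,0.0105,0]
    - [0,0.012,0]
  dr:
    - [0,0,0]
    - [0,0,0]
    - [0,0,0]
    - [0,0,0]
    - [0,0,0]
    - [0,0,0]
    - [0,0,0]
    - [0,0,0]

```text
time: 11.8
tool_pos: [551.4, -130.7, 59.5]
orientation: [0.408, 0.578, -0.408, 0.578]
contact_force: [-0.1, -0.5, -0.8]
gripper_width: 33.4
```

Call:
apply_moves:
  gripper: [0.025,0.025,0.025,0.025,0.025,0.025,0.025,0.025]
  translation:
    - [0,0.002,0]
    - [0,0.004,0]
    - [0,0.006,0]
    - [0,0.009,0]
    - [0,0.014,0]
    - [0,0.02,0]
    - [0,0.027,0]
    - [0,0.033,0]
  dr:
    - [0,0,0]
    - [0,0,0]
    - [0,0,0]
    - [0,0,0]
    - [0,0,0]
    - [0,0,0]
    - [0,0,0]
    - [0,0,0]

```text
time: 12.6
tool_pos: [583.3, -119.3, 59.5]
orientation: [0.408, 0.578, -0.408, 0.578]
contact_force: [0.0, 0.6, -1.9]
gripper_width: 33.4
```

```bash
python3 -c "
from h import *
gau('go')
a=np.radians(-21.7);print('nogo front:');plan([503.6-60*np.cos(a)+5*np.sin(a),97.6-60*np.sin(a)-5*np.cos(a),130],-21.7)
p,d,K,V=cam('scene');import meas
u,v=meas.proj((570,-125,50),K,V).astype(int)
cv2.imwrite('pics/out.png',cv2.resize(p[v-40:v+35,u-50:u+50],(800,600),interpolation=cv2.INTER_CUBIC))
"
```

```text
t 12.8 gauge xy [47.84  0.  ] z 59.5 F gauge [ 0.3  -0.25] Fz -1.15 sd [0.62 0.62 0.49]
dr to true 12.8 [ 582.5 -119.4   59.3] [ 0.96 -1.16 -0.77] [-0.044 -0.113 -0.017] 33.3904884067045
shift m [-0.0007  0.0009 -0.0001] dr [-0.0005 -0.0002  0.0007]
nogo front:
12.8 [ 582.5 -119.4   59.3] [ 0.96 -1.16 -0.77] [-0.044 -0.113 -0.017] 33.3904884067045
shift m [-0.0706 -0.0501 -0.2667] dr [7.203e-01 0.000e+00 7.000e-04]
```

View pics/out.png

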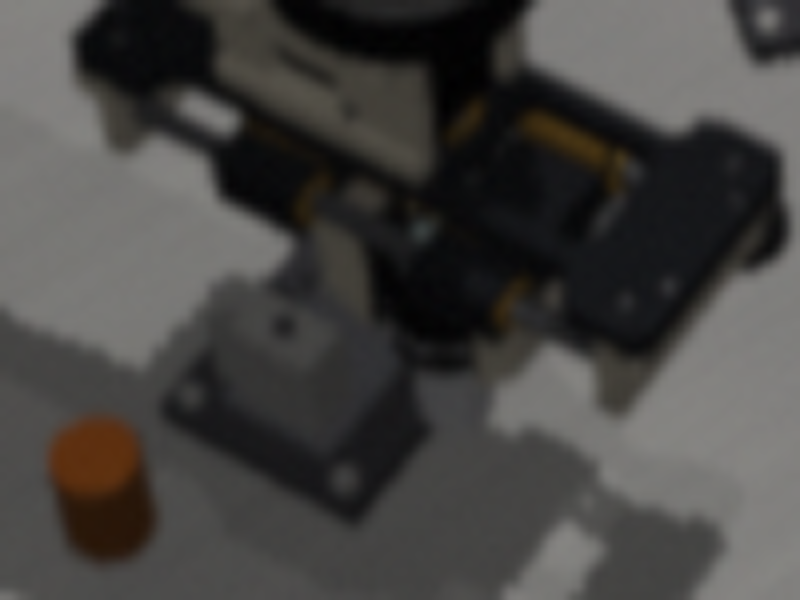

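The barrel (450,395) now hangs behind the go gauge's jaws, past the back. I'll move a little further, lift and go to the no-go front.

Call:
apply_moves:
  gripper: [0.025,0.025,0.025,0.025,0.025,0.025,0.025,0.025]
  translation:
    - [0,0.005,0]
    - [0,0.01,0]
    - [-0.01,0.012,0]
    - [-0.03,0.012,0]
    - [-0.055,0.012,0]
    - [-0.07,0.005,-0.015]
    - [-0.07,-0.005,-0.05]
    - [-0.07,-0.015,-0.09]
  dr:
    - [0,0,0]
    - [0,0,0]
    - [0,0,0]
    - [0,0,0]
    - [0,0,0]
    - [0.08,0,0]
    - [0.18,0,0]
    - [0.3,0,0]

```text
time: 13.65
tool_pos: [538.7, -40.1, 130.7]
orientation: [0.492, 0.508, -0.491, 0.509]
contact_force: [0.2, 1.0, -0.9]
gripper_width: 33.3
```

```bash
python3 -c "
from h import *
a=np.radians(-21.7);plan([503.6-60*np.cos(a)+5*np.sin(a),97.6-60*np.sin(a)-5*np.cos(a),120],-21.7)
"
```

```text
13.65 [538.7 -40.1 130.7] [ 0.23  0.99 -0.87] [ 0.066 -0.147 -0.017] 33.30291280041407
shift m [ 0.0105 -0.0874 -0.1583] dr [ 4.128e-01  1.000e-04 -1.600e-03]
```

Call:
apply_moves:
  gripper: [0.025,0.025,0.025,0.025,0.025,0.025,0.025,0.025]
  translation:
    - [0,-0.018,-0.032]
    - [0,-0.036,-0.064]
    - [0,-0.054,-0.096]
    - [0.005,-0.072,-0.128]
    - [0.0105,-0.084,-0.152]
    - [0.0105,-0.0874,-0.1583]
    - [0.0105,-0.0874,-0.1583]
    - [0.0105,-0.0874,-0.1583]
  dr:
    - [0.1,0,0]
    - [0.2,0,0]
    - [0.3,0,0]
    - [0.38,0,0]
    - [0.413,0,-0.0016]
    - [0.413,0,-0.0016]
    - [0.413,0,-0.0016]
    - [0.413,0,-0.0016]

```text
time: 14.45
tool_pos: [447.0, 114.3, 120.4]
orientation: [0.585, 0.396, -0.585, 0.397]
contact_force: [0.6, -0.6, -0.9]
gripper_width: 32.9
```

Call:
apply_moves:
  gripper: [0.025,0.025,0.025,0.025,0.025,0.025,0.025,0.025]
  translation:
    - [0.015,0,0]
    - [0.03,0,0]
    - [0.045,0,0]
    - [0.058,0,0]
    - [0.06,0,0]
    - [0.06,0,0]
    - [0.06,0,0]
    - [0.06,0,0]
  dr:
    - [0,0,0]
    - [0,0,0]
    - [0,0,0]
    - [0,0,0]
    - [0,0,0]
    - [0,0,0]
    - [0,0,0]
    - [0,0,0]

```text
time: 15.25
tool_pos: [447.7, 114.5, 61.0]
orientation: [0.586, 0.396, -0.585, 0.397]
contact_force: [0.4, 0.5, -0.1]
gripper_width: 33.3
```

```bash
python3 -c "
from h import *
gau('nogo')
"
```

```text
t 15.45 gauge xy [-58.28  -5.14] z 60.9 F gauge [0.05 0.2 ] Fz -1.24 sd [0.6  0.37 0.62]
dr to true 15.45 [447.4 114.3  60.8] [ 1.09  0.29 -1.47] [-0.08  -0.064  0.009] 33.27576761054521
shift m [ 0.0008  0.0001 -0.0001] dr [-0.0006 -0.0001 -0.002 ]
```

Call:
apply_moves:
  gripper: [0.025,0.025,0.025,0.025,0.025,0.025,0.025,0.025]
  translation:
    - [0.001,0.008,0]
    - [0.001,0.016,0]
    - [0.001,0.024,0]
    - [0.001,0.031,0]
    - [0.001,0.036,0]
    - [0.001,0.038,0]
    - [0.001,0.039,0]
    - [0.001,0.039,0]
  dr:
    - [0,0,0]
    - [0,0,0]
    - [0,0,0]
    - [0,0,0]
    - [0,0,0]
    - [0,0,0]
    - [0,0,0]
    - [0,0,0]

```text
time: 16.25
tool_pos: [483.5, 99.9, 59.8]
orientation: [0.586, 0.396, -0.585, 0.397]
contact_force: [-0.0, 0.8, -1.8]
gripper_width: 32.8
```

```bash
python3 -c "
from h import *
gau('nogo')
"
```

```text
t 16.45 gauge xy [-19.69  -5.28] z 59.9 F gauge [-0.62 -0.02] Fz -0.93 sd [0.47 0.4  0.47]
dr to true 16.45 [483.4 100.   59.9] [-0.44  0.22 -0.48] [-0.019 -0.08  -0.025] 33.483928303428534
shift m [-0.0001 -0.      0.    ] dr [-0.0001  0.     -0.0019]
```

Call:
apply_moves:
  gripper: [0.025,0.025,0.025,0.025,0.025,0.025,0.025,0.025]
  translation:
    - [0,0.0005,0]
    - [0,0.001,0]
    - [0,0.0015,0]
    - [0,0.002,0]
    - [0,0.0025,0]
    - [0,0.003,0]
    - [0,0.003,0]
    - [0,0.003,0]
  dr:
    - [0,0,0]
    - [0,0,0]
    - [0,0,0]
    - [0,0,0]
    - [0,0,0]
    - [0,0,0]
    - [0,0,0]
    - [0,0,0]

```text
time: 17.25
tool_pos: [486.2, 98.9, 59.9]
orientation: [0.586, 0.396, -0.585, 0.397]
contact_force: [-0.4, -0.3, -0.2]
gripper_width: 33.0
```

```bash
python3 -c "
from h import *
gau('nogo')
"
```

```text
t 17.45 gauge xy [-16.7   -5.26] z 59.9 F gauge [-0.16 -0.49] Fz -0.82 sd [0.6  0.16 0.53]
dr to true 17.45 [486.1  98.9  59.9] [-0.63 -0.47 -1.3 ] [-0.031 -0.083  0.03 ] 33.693223998242495
shift m [-0.0001 -0.     -0.    ] dr [-0.0001  0.     -0.0018]
```

Call:
apply_moves:
  gripper: [0.025,0.025,0.025,0.025,0.025,0.025,0.025,0.025]
  translation:
    - [0,0.0003,0]
    - [0,0.0006,0]
    - [0,0.0009,0]
    - [0,0.0012,0]
    - [0,0.0015,0]
    - [0,0.0018,0]
    - [0,0.002,0]
    - [0,0.002,0]
  dr:
    - [0,0,0]
    - [0,0,0]
    - [0,0,0]
    - [0,0,0]
    - [0,0,0]
    - [0,0,0]
    - [0,0,0]
    - [0,0,0]

```text
time: 18.25
tool_pos: [488.0, 98.2, 59.9]
orientation: [0.586, 0.396, -0.585, 0.397]
contact_force: [-0.5, -0.4, -0.2]
gripper_width: 33.1
```

```bash
python3 -c "
from h import *
gau('nogo')
"
```

```text
t 18.45 gauge xy [-14.71  -5.24] z 59.9 F gauge [0.1  0.04] Fz -0.85 sd [0.43 0.31 0.43]
dr to true 18.45 [488.   98.1  59.9] [-0.3  -0.18 -0.45] [-0.057 -0.089 -0.02 ] 33.23761725435285
shift m [-0.0001  0.     -0.    ] dr [-0.0001  0.     -0.0018]
```

Call:
apply_moves:
  gripper: [0.025,0.025,0.025,0.025,0.025,0.025,0.025,0.025]
  translation:
    - [0,0.0002,0]
    - [0,0.0004,0]
    - [0,0.0006,0]
    - [0,0.0008,0]
    - [0,0.001,0]
    - [0,0.0012,0]
    - [0,0.0014,0]
    - [0,0.0015,0]
  dr:
    - [0,0,0]
    - [0,0,0]
    - [0,0,0]
    - [0,0,0]
    - [0,0,0]
    - [0,0,0]
    - [0,0,0]
    - [0,0,0]

```text
time: 19.25
tool_pos: [489.0, 97.6, 59.8]
orientation: [0.585, 0.396, -0.585, 0.397]
contact_force: [-1.3, 0.1, 0.1]
gripper_width: 33.7
```

```bash
python3 -c "
from h import *
gau('nogo')
"
```

```text
t 19.45 gauge xy [-13.5   -5.42] z 59.8 F gauge [-1.47 -0.62] Fz -0.84 sd [0.57 0.52 0.58]
dr to true 19.45 [489.1  97.6  59.8] [-2.67 -0.98 -1.46] [-0.076  0.254  0.007] 33.08804771614039
shift m [-0.0002 -0.      0.    ] dr [-0.0001  0.0003 -0.0013]
```

Call:
apply_moves:
  gripper: [0.025,0.025,0.025,0.025,0.025,0.025,0.025,0.025]
  translation:
    - [0,0.0002,0.0003]
    - [0,0.0003,0.0006]
    - [0,0.0004,0.0006]
    - [0,0.0005,0.0006]
    - [0,0.0006,0.0006]
    - [0,0.0007,0.0006]
    - [0,0.0007,0.0006]
    - [0,0.0007,0.0006]
  dr:
    - [0,0,0]
    - [0,0,0]
    - [0,0,0]
    - [0,0,0]
    - [0,0,0]
    - [0,0,0]
    - [0,0,0]
    - [0,0,0]

```text
time: 20.25
tool_pos: [489.3, 97.1, 59.8]
orientation: [0.585, 0.397, -0.585, 0.397]
contact_force: [-2.7, 2.5, -0.3]
gripper_width: 33.2
```

```bash
python3 -c "
from h import *
gau('nogo')
"
```

```text
t 20.45 gauge xy [-13.11  -5.84] z 59.8 F gauge [-3.31  1.51] Fz -0.22 sd [0.29 0.43 0.42]
dr to true 20.45 [489.3  97.   59.8] [-2.5   2.54  0.2 ] [ 0.569  0.646 -0.021] 33.201350585560164
shift m [-0.0002 -0.      0.    ] dr [ 0.0002  0.0002 -0.001 ]
```

Call:
apply_moves:
  gripper: [0.025,0.025,0.025,0.025,0.025,0.025,0.025,0.025]
  translation:
    - [0,0.0003,-0.0001]
    - [0,0.0003,-0.00015]
    - [0,0.0004,-0.00015]
    - [0,0.0004,-0.00015]
    - [0,0.0005,-0.00015]
    - [0,0.0005,-0.00015]
    - [0,0.0005,-0.00015]
    - [0,0.0005,-0.00015]
  dr:
    - [0,0,0]
    - [0,0,0]
    - [0,0,0]
    - [0,0,0]
    - [0,0,0]
    - [0,0,0]
    - [0,0,0]
    - [0,0,0]

```text
time: 21.25
tool_pos: [489.4, 97.0, 59.7]
orientation: [-0.585, -0.397, 0.585, -0.397]
contact_force: [-4.9, 2.8, 1.6]
gripper_width: 33.4
```

```bash
python3 -c "
from h import *
gau('nogo')
"
```

```text
t 21.45 gauge xy [-12.95  -5.77] z 59.7 F gauge [-5.21  0.57] Fz 1.52 sd [0.23 0.32 0.3 ]
dr to true 21.45 [489.4  97.   59.7] [-4.37  2.63  1.52] [ 0.544  1.025 -0.002] 33.42478220661113
shift m [-0.0003 -0.      0.    ] dr [ 0.0002  0.0005 -0.0005]
```

Call:
apply_moves:
  gripper: [0.025,0.025,0.025,0.025,0.025,0.025,0.025,0.025]
  translation:
    - [-0.0001,0.0004,-5e-05]
    - [-0.0001,0.0004,-5e-05]
    - [-0.0001,0.0004,-5e-05]
    - [-0.0001,0.0004,-5e-05]
    - [-0.0001,0.0004,-5e-05]
    - [-0.0001,0.0004,-5e-05]
    - [-0.0001,0.0004,-5e-05]
    - [-0.0001,0.0004,-5e-05]
  dr:
    - [0,0,0]
    - [0,0,0]
    - [0,0,0]
    - [0,0,0]
    - [0,0,0]
    - [0,0,0]
    - [0,0,0]
    - [0,0,0]

```text
time: 22.25
tool_pos: [489.4, 97.0, 59.7]
orientation: [-0.585, -0.397, 0.585, -0.397]
contact_force: [-3.7, 2.1, 2.0]
gripper_width: 33.2
```

```bash
python3 -c "
from h import *
gau('nogo')
"
```

```text
t 22.45 gauge xy [-12.95  -5.78] z 59.7 F gauge [-4.98  0.56] Fz 1.47 sd [0.51 0.69 0.38]
dr to true 22.45 [489.4  97.   59.7] [-4.54  3.61  1.43] [5.760e-01 1.076e+00 1.000e-03] 33.20463623416092
shift m [-0.0003 -0.     -0.    ] dr [0.0003 0.0007 0.0001]
```

Call:
apply_moves:
  gripper: [0.025,0.025,0.025,0.025,0.025,0.025,0.025,0.025]
  translation:
    - [-0.0001,0.0005,-0.0001]
    - [-0.0001,0.0005,-0.0001]
    - [-0.0001,0.0005,-0.0001]
    - [-0.0001,0.0005,-0.0001]
    - [-0.0001,0.0005,-0.0001]
    - [-0.0001,0.0005,-0.0001]
    - [-0.0001,0.0005,-0.0001]
    - [-0.0001,0.0005,-0.0001]
  dr:
    - [0,0,0]
    - [0,0,0]
    - [0,0,0]
    - [0,0,0]
    - [0,0,0]
    - [0,0,0]
    - [0,0,0]
    - [0,0,0]

```text
time: 23.25
tool_pos: [489.5, 97.0, 59.7]
orientation: [-0.585, -0.397, 0.586, -0.397]
contact_force: [-3.7, 2.1, 1.7]
gripper_width: 33.6
```

```bash
python3 -c "
from h import *
gau('nogo',n=8)
"
```

```text
t 23.6 gauge xy [-12.9   -5.77] z 59.7 F gauge [-4.94  0.41] Fz 1.48 sd [0.61 0.27 0.37]
dr to true 23.6 [489.5  97.   59.7] [-4.93  1.91  2.27] [ 0.657  1.096 -0.041] 33.11700788189265
shift m [-0.0003  0.     -0.    ] dr [0.0005 0.0011 0.0008]
```

Call:
apply_moves:
  gripper: [0.025,0.025,0.025,0.025,0.025,0.025,0.025,0.025]
  translation:
    - [-0.0002,0.0006,-0.0001]
    - [-0.0002,0.00065,-0.0001]
    - [-0.0002,0.00065,-0.0001]
    - [-0.0002,0.00065,-0.0001]
    - [-0.0002,0.00065,-0.0001]
    - [-0.0002,0.00065,-0.0001]
    - [-0.0002,0.00065,-0.0001]
    - [-0.0002,0.00065,-0.0001]
  dr:
    - [0,0,0]
    - [0,0,0]
    - [0,0,0]
    - [0,0,0]
    - [0,0,0]
    - [0,0,0]
    - [0,0,0]
    - [0,0,0]

```text
time: 24.4
tool_pos: [489.5, 97.0, 59.7]
orientation: [-0.584, -0.397, 0.586, -0.397]
contact_force: [-4.8, 2.7, 1.3]
gripper_width: 33.4
```

```bash
python3 -c "
from h import *
gau('nogo',n=12)
"
```

```text
t 24.95 gauge xy [-12.89  -5.76] z 59.8 F gauge [-5.17  0.84] Fz 0.85 sd [0.53 0.39 0.48]
dr to true 24.95 [489.5  97.   59.8] [-4.95  1.61  1.62] [ 0.641  1.089 -0.004] 33.53850387158888
shift m [-0.0002  0.      0.    ] dr [0.0008 0.0014 0.0017]
```

Call:
apply_moves:
  gripper: [0.025,0.025,0.025,0.025,0.025,0.025,0.025,0.025]
  translation:
    - [-0.0002,0.0006,-0.0001]
    - [-0.0002,0.0007,-0.0001]
    - [-0.0002,0.0007,-0.0001]
    - [-0.0002,0.0007,-0.0001]
    - [-0.0002,0.0007,-0.0001]
    - [-0.0002,0.0007,-0.0001]
    - [-0.0002,0.0007,-0.0001]
    - [-0.0002,0.0007,-0.0001]
  dr:
    - [0,0.001,0.001]
    - [0,0.0014,0.0017]
    - [0,0.0014,0.0017]
    - [0,0.0014,0.0017]
    - [0,0.0014,0.0017]
    - [0,0.0014,0.0017]
    - [0,0.0014,0.0017]
    - [0,0.0014,0.0017]

```text
time: 25.75
tool_pos: [489.5, 97.0, 59.8]
orientation: [-0.585, -0.397, 0.585, -0.397]
contact_force: [-4.1, 3.0, 0.5]
gripper_width: 33.3
```

```bash
python3 -c "
from h import *
gau('nogo',n=12)
"
```

```text
t 26.3 gauge xy [-12.89  -5.78] z 59.8 F gauge [-5.92  0.57] Fz 1.44 sd [0.66 0.53 0.64]
dr to true 26.3 [489.5  97.   59.8] [-5.36  2.6   1.97] [ 0.665  1.192 -0.016] 33.67481912658436
shift m [-0.0002  0.      0.    ] dr [0.0009 0.0004 0.0011]
```

Call:
apply_moves:
  gripper: [0.025,0.025,0.025,0.025,0.025,0.025,0.025,0.025]
  translation:
    - [-0.0002,0.0007,-0.00015]
    - [-0.0002,0.0007,-0.00015]
    - [-0.0002,0.0007,-0.00015]
    - [-0.0002,0.0007,-0.00015]
    - [-0.0002,0.0007,-0.00015]
    - [-0.0002,0.0007,-0.00015]
    - [-0.0002,0.0007,-0.00015]
    - [-0.0002,0.0007,-0.00015]
  dr:
    - [0,0.0004,0.0011]
    - [0,0.0004,0.0011]
    - [0,0.0004,0.0011]
    - [0,0.0004,0.0011]
    - [0,0.0004,0.0011]
    - [0,0.0004,0.0011]
    - [0,0.0004,0.0011]
    - [0,0.0004,0.0011]

```text
time: 27.1
tool_pos: [489.5, 97.0, 59.8]
orientation: [-0.585, -0.398, 0.585, -0.397]
contact_force: [-4.7, 2.4, 1.2]
gripper_width: 32.9
```

```bash
python3 -c "
from h import *
gau('nogo',n=14)
"
```

```text
t 27.75 gauge xy [-12.9   -5.77] z 59.7 F gauge [-5.53  0.74] Fz 1.32 sd [0.44 0.6  0.48]
dr to true 27.75 [489.5  97.   59.8] [-4.65  2.83  0.16] [ 0.567  1.149 -0.018] 33.15945088053662
shift m [-0.0002  0.      0.    ] dr [0.0012 0.0006 0.0011]
```

Call:
apply_moves:
  gripper: [0.025,0.025,0.025,0.025,0.025,0.025,0.025,0.025]
  translation:
    - [-0.0002,0.0007,-0.0002]
    - [-0.0002,0.00075,-0.0002]
    - [-0.0002,0.00075,-0.0002]
    - [-0.0002,0.00075,-0.0002]
    - [-0.0002,0.00075,-0.0002]
    - [-0.0002,0.00075,-0.0002]
    - [-0.0002,0.00075,-0.0002]
    - [-0.0002,0.00075,-0.0002]
  dr:
    - [0,0.0006,0.0015]
    - [0,0.0006,0.0015]
    - [0,0.0006,0.0015]
    - [0,0.0006,0.0015]
    - [0,0.0006,0.0015]
    - [0,0.0006,0.0015]
    - [0,0.0006,0.0015]
    - [0,0.0006,0.0015]

```text
time: 28.55
tool_pos: [489.5, 97.0, 59.7]
orientation: [-0.585, -0.397, 0.585, -0.397]
contact_force: [-4.6, 3.0, 2.0]
gripper_width: 33.0
```

```bash
python3 -c "
from h import *
gau('nogo',n=20)
"
```

```text
t 29.5 gauge xy [-12.9   -5.77] z 59.7 F gauge [-5.66  0.45] Fz 1.44 sd [0.58 0.44 0.45]
dr to true 29.5 [489.5  97.   59.7] [-5.74  1.92  2.09] [ 0.598  1.226 -0.014] 32.946080709860276
shift m [-0.0003 -0.      0.    ] dr [0.0013 0.0005 0.0008]
```

About 5.7 N was held, with near-zero side force and the barrel stopped at x≈-13, as it should be on both jaws. Next I back out and lift.

Call:
apply_moves:
  gripper: [0.025,0.025,0.025,0.025,0.025,0.025,0.025,0.025]
  translation:
    - [0,-0.002,0]
    - [0,-0.007,0]
    - [0,-0.017,0]
    - [0,-0.03,0]
    - [0,-0.042,0]
    - [-0.01,-0.047,0]
    - [-0.035,-0.047,0]
    - [-0.06,-0.047,0]
  dr:
    - [0,0,0]
    - [0,0,0.001]
    - [0,0,0.001]
    - [0,0,0.001]
    - [0,0,0.001]
    - [0,0,0.001]
    - [0,0,0.001]
    - [0,0,0.001]

```text
time: 30.3
tool_pos: [444.9, 114.8, 120.8]
orientation: [-0.584, -0.398, 0.585, -0.398]
contact_force: [1.2, -0.3, -0.4]
gripper_width: 33.5
```

```bash
python3 -c "
from h import *
plan([473.7,349,125],-1)
"
```

```text
30.3 [444.9 114.8 120.8] [ 1.24 -0.29 -0.41] [-0.063 -0.168 -0.028] 33.47203147040928
shift m [-0.0044 -0.0592 -0.2284] dr [-0.3585  0.0009  0.0008]
```

Call:
apply_moves:
  gripper: [0.025,0.025,0.025,0.025,0.025,0.025,0.025,0.025]
  translation:
    - [-0.0044,-0.007,-0.025]
    - [-0.0044,-0.018,-0.07]
    - [-0.0044,-0.03,-0.115]
    - [-0.0044,-0.041,-0.16]
    - [-0.0044,-0.052,-0.2]
    - [-0.0044,-0.0592,-0.2284]
    - [-0.0044,-0.0592,-0.2284]
    - [-0.0044,-0.0592,-0.2284]
  dr:
    - [-0.06,0,0]
    - [-0.13,0,0]
    - [-0.2,0,0]
    - [-0.27,0,0]
    - [-0.33,0,0]
    - [-0.3585,0.0009,0.0008]
    - [-0.3585,0.0009,0.0008]
    - [-0.3585,0.0009,0.0008]

```text
time: 31.1
tool_pos: [472.9, 349.5, 125.3]
orientation: [-0.504, -0.496, 0.504, -0.496]
contact_force: [-0.4, -0.4, -2.2]
gripper_width: 33.4
```

```bash
python3 -c "
from h import *
plan([473.7,349,85],-1)
p,d,K,V=cam('scene');import meas
u,v=meas.proj((474,349,70),K,V).astype(int)
cv2.imwrite('pics/rs.png',cv2.resize(p[v-37:v+38,u-50:u+50],(800,600),interpolation=cv2.INTER_CUBIC))
t=meas.proj(np.array([[474,349,85.],[474,349,43]]),K,V);print((t-[u-50,v-37])*8)
"
```

```text
31.1 [472.9 349.5 125.3] [-0.36 -0.38 -2.22] [-0.048 -0.108 -0.047] 33.385254843688
shift m [0.0403 0.0008 0.0004] dr [0.0017 0.0002 0.0002]
[[409.33057263 265.96636133]
 [393.31345709 355.0793824 ]]
```

View pics/rs.png

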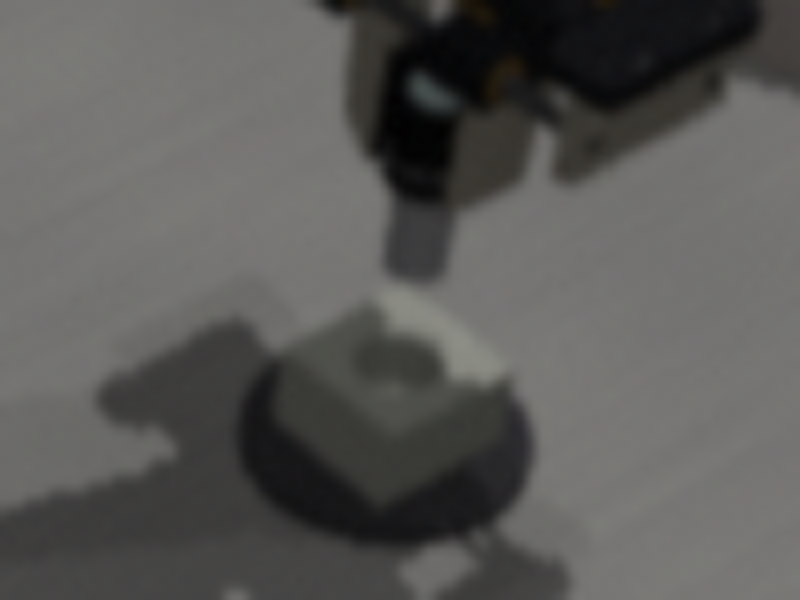

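The barrel hangs straight with its tip at (415,268), above the hole at (396,362). That agrees with the projections (409,266) and (393,355) to about 2 mm, within the 4.5 mm play. Lowering now.

Call:
apply_moves:
  gripper: [0.025,0.025,0.025,0.025,0.025,0.025,0.025,0.025]
  translation:
    - [0.01,0.0004,0.0002]
    - [0.02,0.0006,0.0002]
    - [0.03,0.0006,0.0002]
    - [0.036,0.0006,0.0002]
    - [0.042,0.0006,0.0002]
    - [0.047,0.0006,0.0002]
    - [0.052,0.0006,0.0002]
    - [0.054,0.0006,0.0002]
  dr:
    - [0,0,0]
    - [0,0,0]
    - [0,0,0]
    - [0,0,0]
    - [0,0,0]
    - [0,0,0]
    - [0,0,0]
    - [0,0,0]

```text
time: 31.95
tool_pos: [473.8, 347.7, 70.5]
orientation: [-0.504, -0.495, 0.505, -0.496]
contact_force: [-0.3, 0.3, -0.5]
gripper_width: 33.4
```

```bash
python3 -c "
from h import *
for i in range(4): vision.camera('top');s=st()
"
```

```text
32.0 [473.7 347.7  70.4] [ 0.64 -0.13 -0.95] [-0.037 -0.111 -0.013] 33.311519433950906
32.05 [473.8 347.8  70.8] [-0.42  0.24 -0.67] [-0.007 -0.127  0.012] 32.91153053877401
32.1 [473.9 347.9  71. ] [ 0.31  0.47 -1.87] [ 0.014 -0.139  0.022] 33.8052773179513
32.15 [474.1 347.9  71.2] [-0.04 -0.39 -0.33] [-0.083 -0.182 -0.005] 33.31740806194206
```

Call:
apply_moves:
  gripper: [0.025,0.025,0.025,0.025,0.025,0.025,0.025,0.025]
  translation:
    - [0.002,0,-0.0005]
    - [0.004,0,-0.001]
    - [0.006,0,-0.001]
    - [0.008,0,-0.001]
    - [0.0095,0,-0.001]
    - [0.0105,0,-0.001]
    - [0.0112,0,-0.001]
    - [0.0118,0,-0.001]
  dr:
    - [0,0,0]
    - [0,0,0]
    - [0,0,0]
    - [0,0,0]
    - [0,0,0]
    - [0,0,0]
    - [0,0,0]
    - [0,0,0]

```text
time: 32.95
tool_pos: [474.1, 349.0, 59.4]
orientation: [-0.504, -0.495, 0.505, -0.496]
contact_force: [0.1, 0.5, -2.0]
gripper_width: 33.1
```

```bash
python3 -c "
from h import *
for i in range(4): vision.camera('top');s=st()
"
```

```text
33.0 [474.  348.9  59.3] [-0.32  0.97 -1.05] [-0.012 -0.093 -0.046] 33.570961268520314
33.05 [474.1 348.9  59.4] [ 0.04 -0.42 -1.3 ] [-0.049 -0.126 -0.011] 33.35203363124745
33.1 [474.1 348.9  59.4] [-0.11 -0.24 -1.51] [-0.044 -0.106 -0.042] 33.17871411565413
33.15 [474.1 349.   59.5] [ 0.97 -0.71 -0.96] [-0.047 -0.109 -0.002] 33.41834248297844
```

Still about 1 mm of air, so I ease down.

Call:
apply_moves:
  gripper: [0.025,0.025,0.025,0.025,0.025,0.025,0.025,0.025]
  translation:
    - [0.0003,0,0]
    - [0.0006,0,0]
    - [0.0009,0,0]
    - [0.0011,0,0]
    - [0.0013,0,0]
    - [0.0014,0,0]
    - [0.0015,0,0]
    - [0.0015,0,0]
  dr:
    - [0,0,0]
    - [0,0,0]
    - [0,0,0]
    - [0,0,0]
    - [0,0,0]
    - [0,0,0]
    - [0,0,0]
    - [0,0,0]

```text
time: 33.95
tool_pos: [474.1, 349.1, 58.4]
orientation: [-0.504, -0.495, 0.504, -0.496]
contact_force: [-1.3, -1.5, 4.9]
gripper_width: 33.3
```

```bash
python3 -c "
from h import *
for i in range(4): vision.camera('top');s=st()
"
```

```text
34.0 [474.1 349.1  58.4] [-1.66 -1.41  4.07] [-0.289  0.313  0.031] 33.28278144827254
34.05 [474.1 349.1  58.4] [-2.61 -1.39  4.17] [-0.374  0.292 -0.083] 33.35513789376639
34.1 [474.2 349.1  58.4] [-1.33 -1.74  4.62] [-0.326  0.298  0.04 ] 33.0076197572896
34.15 [474.2 349.1  58.4] [-1.35 -1.26  4.66] [-0.365  0.286 -0.045] 33.41811599319396
```

Floor contact came at z=58.4, exactly as predicted. Releasing.

Call:
apply_moves:
  gripper: [0.033,0.034,0.036,0.04,0.045,0.052,0.06,0.06]
  translation:
    - [0,0,0]
    - [0,0,0]
    - [0,0,0]
    - [0,0,0]
    - [0,0,0]
    - [0,0,0]
    - [0,0,0]
    - [0,0,0]
  dr:
    - [0,0,0]
    - [0,0,0]
    - [0,0,0]
    - [0,0,0]
    - [0,0,0]
    - [0,0,0]
    - [0,0,0]
    - [0,0,0]
  squeeze: 5

```text
time: 34.95
tool_pos: [474.2, 349.1, 58.4]
orientation: [-0.504, -0.495, 0.504, -0.496]
contact_force: [0.8, 0.2, 0.2]
gripper_width: 59.0
```

Call:
apply_moves:
  gripper: [0.06,0.06,0.06,0.06,0.06,0.06,0.06,0.06]
  translation:
    - [0,0,0]
    - [-0.01,0,0]
    - [-0.025,0,0]
    - [-0.045,0,0]
    - [-0.07,0,0]
    - [-0.1,0,0]
    - [-0.13,0,0]
    - [-0.15,0,0]
  dr:
    - [0,0,0]
    - [0,0,0]
    - [0,0,0]
    - [0,0,0]
    - [0,0,0]
    - [0,0,0]
    - [0,0,0]
    - [0,0,0]

```text
time: 35.75
tool_pos: [474.6, 350.4, 212.2]
orientation: [0.505, 0.495, -0.503, 0.496]
contact_force: [-0.0, 0.9, 0.6]
gripper_width: 59.9
```

```bash
python3 -c "
from h import *
import meas
p,d,K,V=cam('scene');st()
u,v=meas.proj((474,349,70),K,V).astype(int)
a=cv2.resize(p[v-37:v+38,u-25:u+25],(400,600),interpolation=cv2.INTER_CUBIC)
b=cv2.resize(p,(400,300));t,_,_,_=cam('top');b=np.vstack([b,cv2.resize(t,(400,300))])
cv2.imwrite('pics/end.png',np.hstack([a,b]));print((meas.proj(np.array([[474,349,94.]]),K,V)-[u-25,v-37])*8)
W=pts(d,K,V);m=(abs(W[...,0]-474)<20)&(abs(W[...,1]-349)<20)&(W[...,2]>60)&(W[...,2]<110);print(m.sum(),np.nanpercentile(W[m],[50,90],axis=0).round(1))
"
```

```text
35.8 [475.7 351.6 215.1] [0.06 1.93 1.54] [ 0.034 -0.161  0.027] 60.0211352251506
[[212.8728415  246.25855063]]
187 [[480.5 341.5  90.1]
 [489.9 356.4  97.7]]
```

View pics/end.png

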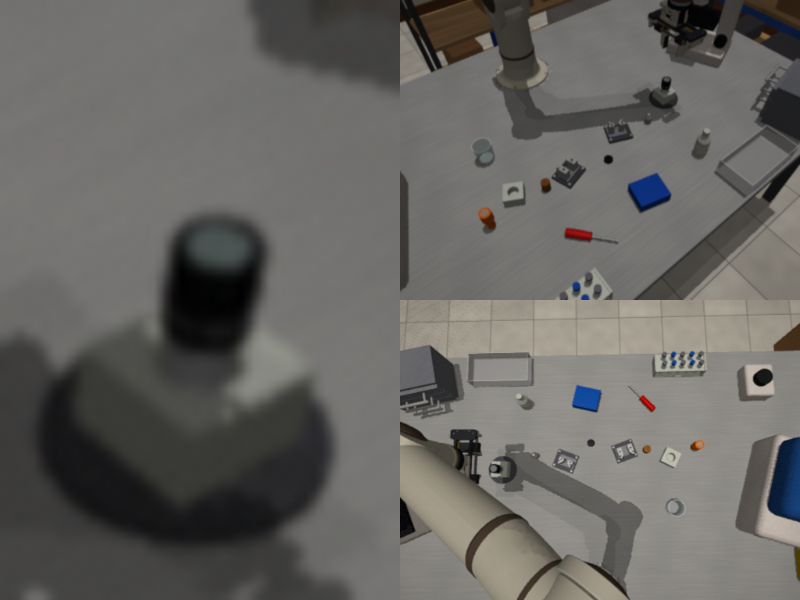

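```bash
python3 -c "
from h import *
for i in range(3): vision.camera('top');st()
arm.finish_job()
"
```

```text
35.9 [474.9 350.2 210.9] [ 0.13 -0.52 -0.16] [-0.072 -0.107 -0.009] 60.1609337536773
35.95 [474.4 349.3 209.3] [-0.23  0.22 -0.83] [-0.023 -0.078  0.024] 60.45919239748876
36.0 [473.9 348.8 208.3] [ 0.28 -0.87  0.43] [-0.048 -0.122 -0.016] 60.057148531384165
the job is handed in; nothing more can be done
```

The job is done and was handed in at 36 s of the 72 s allowed.

- **Go gauge:** I took the eyepiece by its head and pushed the barrel through the wider gap from the flared front. I sampled the force between moves, and it stayed around 1 N or less beyond the eyepiece's weight. The picture showed the barrel clear behind the jaws.
- **No-go gauge:** I centred the barrel by feel. The side force changed sign within 0.6 mm and ended at about 0.5 N. The barrel stopped at x ≈ -12.9 mm, as expected on both jaws. I held it there for several seconds at about 5–6 N, with the last 1.7 s averaging 5.7 N, slightly under the 6 N asked. No reading on either gauge came near 12 N, but the force readings carry about 0.5 N of noise.
- **Round-footed stand:** The barrel touched the hole floor with about 5 N at tool height 58.4 mm, exactly the height predicted, and I let go. The last picture shows the eyepiece upright in the hole with the gripper clear above it. The gauges, the other objects and the orange look-alike appear where they were.

No check failed.

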